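# Set the rail stop and send the cell carrier down to it

## Task

First set the stop: turn the black knob on the blue gearbox a little at a time until the stop's yellow pointer lines up with the red mark, and let go of the knob. Then draw the yellow carrier out from under the shelf by its orange nose tab, set it down upright on the open bench and let go; take it again by its black top handle, hang it over the high end of the sloped rail with the nose facing the stop, and release it there so that it rolls down by itself and rests against the stop. Leave the pointer on the mark, and do not move the red mark or disturb the cells, tools and other things on the bench.

Things in the scene. Friction and masses are not known exactly. Their poses are not given: they have to be found in the camera images.
- aim_knob (a joint): angle (rad, 0 to 6.2) of the black bar knob on the blue gearbox beside the rail; it grows as the knob turns CLOCKWISE seen from above, and 1 rad moves the stop and its pointer 8 mm downhill (turning back: uphill). Stays where left (friction, about 0.15 N m). At 0 the bar lies along the x axis of rail_stand
- aim_knob_grip (a point): point on the knob's upright axis, inside the grip bar, 7 mm below its top and at the height for the pads. The bar is 46 mm long, 14 mm thick and 32 mm high on a disc 48 mm across. About 0.107 m above the bench; the rail's near side is 87 mm away. Its axes turn with the knob: its x axis lies along the bar
- pointer_tip (a point): tip of the yellow pointer (12 mm long, 2 mm wide at the tip) that is fixed to the stop and lies over the white scale on the side of the rail away from the robot. Axes as stop_face; it moves along its y axis
- red_mark (a point): middle of the red mark line (5 mm wide across the scale, on a red clip), at pointer height. Axes as stop_face. The pointer is on the mark when pointer_tip and red_mark agree along this y axis (they are then at the same place)
- rail_stand: fixed aluminium stand of the sloped rail, foot plate 130 x 420 mm; origin on the bench below the middle of the rail; y axis points horizontally along the rail from its high end to its low end, x axis points away from the gearbox. Gearbox top is 70 mm high
- rail: the steel rail bar, 16 mm wide, 24 mm high, 380 mm long; origin in the middle of its top face, 101.5 mm above the bench; y axis runs downhill along the bar, which falls 0.09 rad, z axis square to its top. It runs from y = -0.19 (high end, open) to 0.19, on two posts narrower than the bar. Hang the carrier with its middle near y = -0.10
- stop_face (a point): middle of the rubber face of the blue stop block (34 mm wide, 38 mm high above the bar), 20 mm above the bar's top face; the carrier's nose comes to rest against it. y axis downhill along the rail. It stands at y = 0.072 + 0.008 x knob angle in the frame of rail
- carrier: yellow roller carrier, upside-down U channel 140 mm long (x), 38 mm wide (42 mm at the foot), 98 mm high to its top plate, about 0.5 kg; skirts 28 mm apart inside, open below and at both ends. Origin at the centre of its underside, on which it stands; z up. Two rollers, 24 mm across, at x = -0.045 and 0.045; hung, its underside is 60 mm below the rail's top and its -x axis runs along the rail's +y
- carrier_handle (a point): point in the black top handle, 119 mm above the carrier's underside, over its middle and balance point. The handle is a fin 50 mm long (carrier x), 14 mm thick (carrier y), from 98 to 132 mm above the underside. Axes as the carrier's. Once set down outside the shelf it can be gripped from above
- carrier_nose (a point): middle of the tip face of the orange nose tab, 106 mm from the carrier's middle (towards its -x), 80 mm above its underside. The tab reaches from x = -0.068 to -0.106, is 12 mm thick (y) and 70 to 98 mm above the underside. Axes as the carrier's. Gripped by the tab alone the carrier tips if lifted: slide it along the bench
- bridge: fixed bench shelf: plywood deck 200 (x) by 180 mm (y), underside 146 mm above the bench, on side walls 12 mm thick, a grey meter on top up to 208 mm high. Origin on the bench under its middle; the open front, where the carrier sticks out nose first, is at x = -0.1. At the start the handle is under the deck; drawn out means handle 60 mm or more in front of the deck's edge
- cell_a: upright blue battery cell, 32 mm across, 72 mm high, bystander; origin under its centre
- cell_b: upright blue battery cell, as cell_a, bystander
- cell_c: upright blue battery cell, as cell_a, bystander
- driver: screwdriver lying on the bench, bystander
- screw_jar: jar of screws, 60 mm across, 80 mm high, bystander; origin under its centre
- part_tray: blue open tray, 110 x 120 x 35 mm, bystander; origin under its centre
- wrench: wrench lying on the bench, bystander
Mind the look-alikes: they are no part of the job. Several things look just like the carrier: the one meant starts farthest from the robot's base.

How it is judged:
On the way, in this order (a step that is already met when the one before it is completed fails the run):
1. the pointer stands on the red mark (within 2.5 mm) with the knob at rest (y of pointer_tip in the frame of red_mark between -0.0025 and 0.0025 m and velocity of joint aim_knob between -0.05 and 0.05 rad/s), for 0.4 s.
2. the carrier stands upright on the bench, let go, its handle at least 60 mm in front of the shelf's edge (x of carrier_handle in the frame of bridge below -0.16 m and height (world z) of carrier below 0.006 m and angle between carrier's own z axis and vertical below 0.1 rad and linear speed of carrier below 0.03 m/s and contact force between the fingers and carrier below 0.1 N), for 0.2 s.
3. the carrier hangs on the rail, nose to the stop, let go with the nose still at least 40 mm from the stop (y of carrier_nose in the frame of stop_face between -0.18 and -0.04 m and x of carrier in the frame of rail between -0.02 and 0.02 m and z of carrier in the frame of rail between -0.066 and -0.054 m and angle between the x axis of carrier and the y axis of rail, either way round below 0.12 rad and contact force between the fingers and carrier below 0.1 N), for 0.04 s.
At the end, for the whole second after the job is handed in: The pointer is within 2.5 mm of the red mark; the carrier hangs on the rail on both rollers (underside 54 to 66 mm below the rail's top), in line with it within 0.12 rad, at rest with its nose within 4 mm of the stop's face (y of pointer_tip in the frame of red_mark between -0.0025 and 0.0025 m and y of carrier_nose in the frame of stop_face between -0.004 and 0.004 m and x of carrier in the frame of rail between -0.02 and 0.02 m and z of carrier in the frame of rail between -0.066 and -0.054 m and angle between the x axis of carrier and the y axis of rail, either way round below 0.12 rad and linear speed of carrier below 0.01 m/s); the robot touches nothing.
It fails at once if the red mark is pushed along the scale (over 2 mm) (distance of red_mark from where it was at the start of the episode above 0.002 m).
It fails at once if a bystander is moved over 25 mm (distance of any of cell_a, cell_b, cell_c, driver, screw_jar, part_tray, wrench from where it was at the start of the episode above 0.025 m).
It also fails if it takes over 67 s, if anything falls off the work surface, if the arm or the gripper's body presses on something with over 40 N, if the wrist force passes 120 N, or if a joint passes its speed limit or range.

## Robot

A 6-joint arm with a two-finger parallel gripper is mounted at the origin on the work surface. World frame = base frame: x ahead of the robot, y to its left, z up, the work surface at z = 0. Lengths are in m, angles in rad, forces in N, time in s.
With the tool pointing down it reaches from about 0.35 to 0.725 m from the base axis. Payload 6 kg.
Tool frame: the origin (TCP) lies on the centre line of the jaws, within the pads' length; the fingertips stand 14 mm ahead of it and the grasp point (between the pads) lies 5 mm behind it; z points along the fingers, y is the line along which they close (so a half turn about z gives the same grasp; the last joint's range is limited). The gripper opens to 85 mm and grips with 20 to 120 N. Pads are 22 mm wide; open, the fingers measure 114 mm over their backs; the gripper's body (76 mm by 85 mm) begins 54 mm behind the grasp point. The pads swing forward as they close: fully open they stand 13 mm farther back than shut.
Start: joints at [0.334, 0.04, 0.085, 0, -1.615, -0.334], TCP at [0.6, 0, 0.245] pointing down, gripper open.
Joint ranges: [-2.56, 2.56], [-1.29, 2.01], [-1.08, 1.49], [-3.29, 1.98], [-2.81, -0.18], [-2.99, 2.99]. Speed limits (rad/s): [2.57, 2.57, 3.01, 3.14, 3.14, 3.14].

## Interface

Orientations are given as a rotation vector (axis times angle).
In Python, from station import get_state, grab_frame, hand_in gives the robot as it stands.
- The arm moves only by the shell command python3 -m jog 'ROWS' [FORCE]. ROWS is JSON, a list that holds one entry, the list of rows, each a list of 7 numbers: the shift along the tool's x, y, z scaled (see below), then the turn, a rotation vector about the tool's x, y, z scaled (see below), then the closure, from -1 (fully open) to 1 (shut), so that 0 is half open. In form: [[[x, y, z, wx, wy, wz, claw], ...]]. A call has 1 to 8 rows; each row is the pose to reach, as a shift and turn from the pose commanded when the call began, along the tool's axes at that moment; what a row does not reach only later rows make up. The controller multiplies each number of a shift by 120 mm and each number of a turn by 90 degrees. A row lasts 1/10 s, in which the tool goes at most 50 mm and 8.59 degrees, less where a joint would pass 70% of its speed; a pose out of reach is approached as far as the arm can. A call with a number of a shift or a turn outside -1 to 1 is refused whole. A call with a gripper value outside its range is refused whole. The fingers move at their own pace and stop on an object; FORCE is the grip in N (left out, the last holds). Time passes only in rows, so rows that repeat a pose let the fingers close. It gives the time, the measured TCP pose, the force, the opening and the grip force at its end, in the units of the state.
- get_state(): the state, without advancing time (a new reading comes with each control period).
- grab_frame(name): name is "scene" or "side" or "wrist"; returns a dict with "pixels" (384x512x3 uint8, red, green, blue), "intrinsics" (3x3 intrinsics, pixels), "world_from_camera" (4x4, takes a point from camera to world coordinates). Camera axes: x right, y down, z forward; pixel columns grow to the right and rows downward; lengths in m; the calibration is good to about 2 mm. A picture is of the moment at which its call begins. There is no depth.
- hand_in(): hands the job in; it is judged then, once.
The state is a dict: "time_s": time; "q": joint angles; "joint_vel": joint speeds; "joint_efforts": joint torques, N m; "tool_pos": TCP position; "tcp_rot": TCP orientation; "force": force on the tool from outside, world axes, zero at the start; "ft_torque": the same for the moment, N m; "opening": opening from 0.0 (shut) to 1.0 (fully open); "finger_force": force on a finger pad.
Only numpy, scipy, OpenCV 4.12 (cv2) and the standard library are available. Lean on these libraries where they do the work, as an engineer would, in place of code of your own. Each camera call takes 0.05 s, during which the arm holds its last target. There are 200 camera calls.

## Working session

There is one attempt and no reset: what is moved stays moved. The work goes in short steps, Python scripts to look and compute and a shell command to move; the robot and the scene stay as the last step left them, time stands still between calls to the robot, and variables do not carry over. Pictures are saved under pics/ and viewed, at most 10 in all, crops included, and the job is handed in when it is done.

```bash
mkdir -p pics; ls
cat > h.py <<'E'
import numpy as np, cv2
from station import get_state, grab_frame
from scipy.spatial.transform import Rotation as R
def snap(name,fn):
    f=grab_frame(name); cv2.imwrite('pics/'+fn+'.png',f['pixels'][:,:,::-1])
    np.savez('pics/'+fn+'.npz',K=f['intrinsics'],T=f['world_from_camera'],p=f['pixels'])
def ray(fn,u,v):
    d=np.load('pics/'+fn+'.npz'); T=d['T']
    r=T[:3,:3]@np.linalg.solve(d['K'],[u,v,1.]); return T[:3,3],r
def at(fn,u,v,z):
    o,r=ray(fn,u,v); return o+r*(z-o[2])/r[2]
def proj(fn,p):
    d=np.load('pics/'+fn+'.npz'); T=d['T']; c=T[:3,:3].T@(np.array(p)-T[:3,3]); q=d['K']@c; return q[:2]/q[2]
def crop(fn,out,x0,y0,x1,y1,s):
    im=cv2.imread('pics/'+fn+'.png')[y0:y1,x0:x1]; cv2.imwrite('pics/'+out+'.png',cv2.resize(im,None,fx=s,fy=s,interpolation=cv2.INTER_CUBIC))
def tri(*obs):
    A=np.zeros((3,3));b=np.zeros(3)
    for f,u,v in obs:
        o,r=ray(f,u,v); r=r/np.linalg.norm(r); M=np.eye(3)-np.outer(r,r); A+=M;b+=M@o
    return np.linalg.solve(A,b)
E
python3 - <<'E'
from h import *
for n in ('scene','side','wrist'): snap(n,n+'0')
a=[cv2.imread(f'pics/{n}0.png') for n in ('scene','side')]
print(np.load('pics/scene0.npz')['T'],np.load('pics/side0.npz')['T'])
E
```

```text
pics
[[-0.30285912  0.57700818 -0.75851033  1.34234449]
 [ 0.95300549  0.17705963 -0.24582599  0.27463625]
 [-0.00754205 -0.79731515 -0.60351609  0.76081601]
 [ 0.          0.          0.          1.        ]] [[ 0.84412508 -0.30135157  0.44344118 -0.0530459 ]
 [-0.53581762 -0.44520986  0.71741735 -0.89334178]
 [-0.01877046 -0.84319358 -0.53728229  0.76404085]
 [ 0.          0.          0.          1.        ]]
```

View pics/scene0.png

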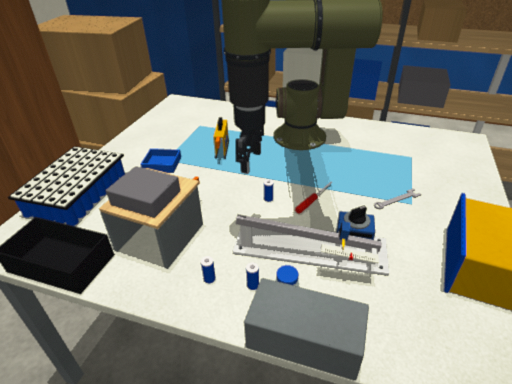

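View pics/side0.png

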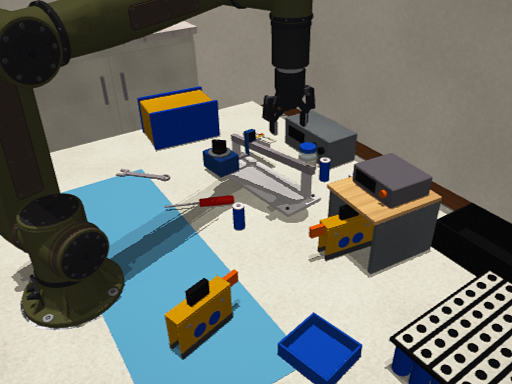

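The scene view shows the rail at (310,235), the knob at (357,213), the pointer and red mark at about (345,250), and the shelf at (155,210). The side view shows two look-alikes: a yellow carrier on the mat at (200,312), and one under the shelf at (340,235) with its nose at (317,230). The shelf one is the one meant: it is farthest from the base and sticks out nose first. I'll confirm that in the enlarged crops.

Run:
```python
from h import *
crop('scene0','c1',225,195,395,285,4.7)
crop('side0','c2',195,120,395,270,4)
```

```text
(no output)
```

View pics/c1.png

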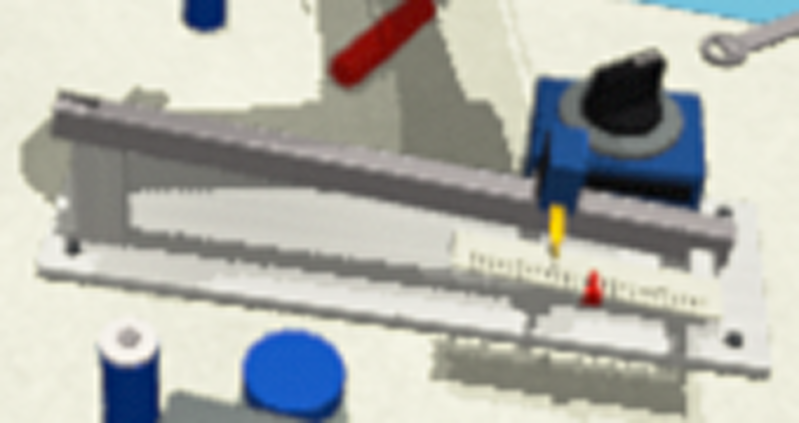

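View pics/c2.png

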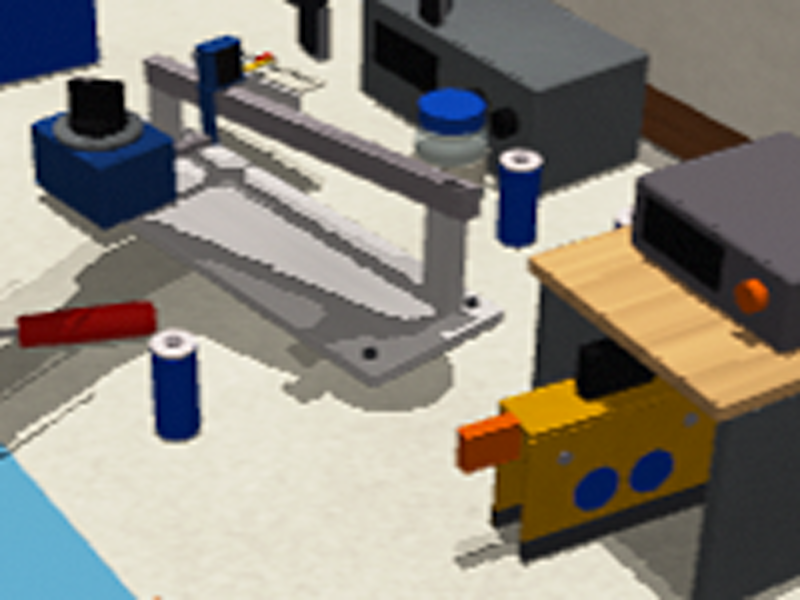

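Run:
```python
from h import *
np.set_printoptions(precision=4,suppress=True)
c1=lambda x,y,z:at('scene0',225+x/4.7,195+y/4.7,z)[:2]
c2=lambda x,y,z:at('side0',195+x/4,120+y/4,z)[:2]
print('plate bl,br scene',c1(38,268,.008),c1(770,368,.008)); print('plate side right,bottom',c2(503,312,.008),c2(375,378,.008))
print('rail hi',c1(75,98,.1186),c2(455,198,.1186),'lo',c1(730,222,.0844),c2(152,60,.0844))
print('knob disc',c1(620,115,.082),c2(98,128,.082),'top',c1(628,62,.114),c2(97,85,.114))
print('stop tri',tri(('side0',195+222/4,120+42/4),('scene0',225+565/4.7,195+130/4.7)))
print('tip,mark',c1(556,255,.09),c1(593,275,.09),c2(250,68,.09),c2(264,58,.09))
print('nose',c2(476,447,.080),'topplate nose-end corners',c2(503,402,.098),c2(530,432,.098),'handle near',c2(583,395,.098), 'foot',c2(522,555,0))
print('deck corners',c2(530,262,.158),c2(718,412,.158),'cell',c2(175,435,0),c2(517,240,0))
print(at('side0',225,200,0), at('scene0',268,198,0),'jar',at('scene0',287,285,0))
```

```text
plate bl,br scene [ 0.7019 -0.0241] [0.6514 0.3896]
plate side right,bottom [ 0.7    -0.0276] [ 0.5744 -0.0427]
rail hi [ 0.6699 -0.0075] [ 0.6519 -0.0255] lo [0.6242 0.3529] [0.6221 0.3429]
knob disc [0.5516 0.2866] [0.5293 0.2663] top [0.5413 0.2855] [0.5354 0.275 ]
stop tri [0.6357 0.2569 0.1329]
tip,mark [0.682  0.2663] [0.6905 0.2866] [0.6751 0.2742] [0.6945 0.2834]
nose [ 0.5234 -0.2144] topplate nose-end corners [ 0.5488 -0.2067] [ 0.5433 -0.2385] handle near [ 0.5931 -0.2278] foot [ 0.547  -0.2358]
deck corners [ 0.5989 -0.1656] [ 0.5847 -0.3399] cell [ 0.4311 -0.0122] [0.7813 0.0549]
[0.4681 0.1305 0.    ] [ 0.4355 -0.0049  0.    ] jar [0.7599 0.1455 0.    ]
```

Run:
```python
from h import *
np.set_printoptions(precision=4,suppress=True)
s=get_state(); print(s['tool_pos'],R.from_rotvec(s['tcp_rot']).as_matrix(),s['force'])
T=np.load('pics/wrist0.npz')['T'];print(T); print(np.load('pics/wrist0.npz')['K'])
print('twin nose,far corner,near foot',at('side0',238,276,.08),at('side0',233,315,0),at('side0',180,355,0), 'tray',at('side0',318,312,.035),at('side0',278,345,.035))
print('twin scene',at('scene0',217,150,.08),at('scene0',220,159,0))
```

```text
[0.5998 0.0001 0.2445] [[ 0.     -1.     -0.0014]
 [-1.     -0.     -0.0001]
 [ 0.0001  0.0014 -1.    ]] [ 0.2287 -0.5964  0.82  ]
[[-1.      0.0002 -0.0018  0.6004]
 [-0.0004  0.9543  0.2989 -0.0756]
 [ 0.0017  0.2989 -0.9543  0.3735]
 [ 0.      0.      0.      1.    ]]
[[329.2898   0.     254.2669]
 [  0.     329.2898 189.1624]
 [  0.       0.       1.    ]]
twin nose,far corner,near foot [ 0.2955 -0.2453  0.08  ] [ 0.2662 -0.2676 -0.    ] [ 0.1278 -0.2994  0.    ] tray [ 0.4015 -0.3854  0.035 ] [ 0.286  -0.4085  0.035 ]
twin scene [ 0.3224 -0.2304  0.08  ] [ 0.2605 -0.2521  0.    ]
```

The enlarged crops confirm the target: it is the carrier whose handle is under the plywood deck, in side view with its nose at about (314,232). The pointer (343,249) is uphill of the red mark (351,253) by about 20 mm. I'm moving the wrist camera near the knob.

```bash
python3 -m jog '[[[-0.4,0,0,0,0,0,-1],[-0.8,0,0,0,0,0,-1],[-1,0,0,0,0,0,-1]]]'; python3 -m jog '[[[-0.4,0.1,0,0,0,0,-1],[-0.8,0.2,0,0,0,0,-1],[-1,0.2,0,0,0,0,-1]]]';python3 -m jog '[[[-0.4,0.1,0,0,0,0,-1],[-0.75,0.1,0,0,0,0,-1],[-0.75,0.1,0,0,0,0,-1],[-0.75,0.1,0,0,0,0,-1],[-0.75,0.1,0,0,0,0,-1]]]'
python3 - <<'E'
from h import *
snap('wrist','w1'); crop('w1','w1c',0,0,512,384,1.55); print(get_state()['tool_pos'],get_state()['q'])
E
```

```text
time_s: 0.45
tool_pos: [0.5995, 0.1228, 0.2445]
tcp_rot: [2.223, -2.219, -0.002]
force: [0.3, -0.9, -0.2]
opening: 0.999
finger_force: 0.0
time_s: 0.75
tool_pos: [0.5745, 0.2433, 0.2449]
tcp_rot: [2.224, -2.218, -0.001]
force: [1.2, 0.2, -0.0]
opening: 0.997
finger_force: 0.0
time_s: 1.25
tool_pos: [0.5641, 0.3294, 0.2452]
tcp_rot: [2.221, -2.222, 0.0]
force: [0.4, 0.7, 0.6]
opening: 0.999
finger_force: 0.0
[0.56423997 0.32911775 0.24550083] [ 8.33684666e-01  1.82019198e-01  2.38406603e-01  1.60828814e-04
 -1.62709923e+00 -8.34668082e-01]
```

View pics/w1c.png

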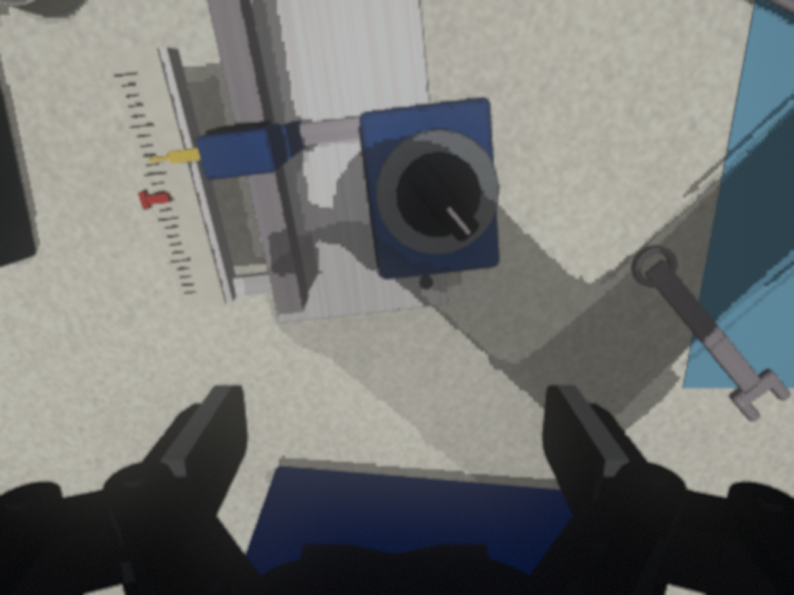

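The wrist view shows the pointer tip at (147,159) and the red mark at about (140,200), in 1.55x pixels, with the knob centre near (437,193). The bar direction isn't clear, so I'll brighten a crop.

Run:
```python
from h import *
im=cv2.imread('pics/w1.png').astype(float)
a=im[75:180,235:330]; a=255*(np.clip(a/255,0,1))**.4
b=im[85:150,75:150]
a=cv2.resize(a,None,fx=5,fy=5,interpolation=cv2.INTER_CUBIC); b=cv2.resize(b,None,fx=4,fy=4,interpolation=cv2.INTER_CUBIC)
o=np.zeros((525,475+300,3)); o[:,:475]=a; o[:260,475:]=b; cv2.imwrite('pics/w1d.png',np.clip(o,0,255).astype('uint8'))
```

```text
(no output)
```

View pics/w1d.png

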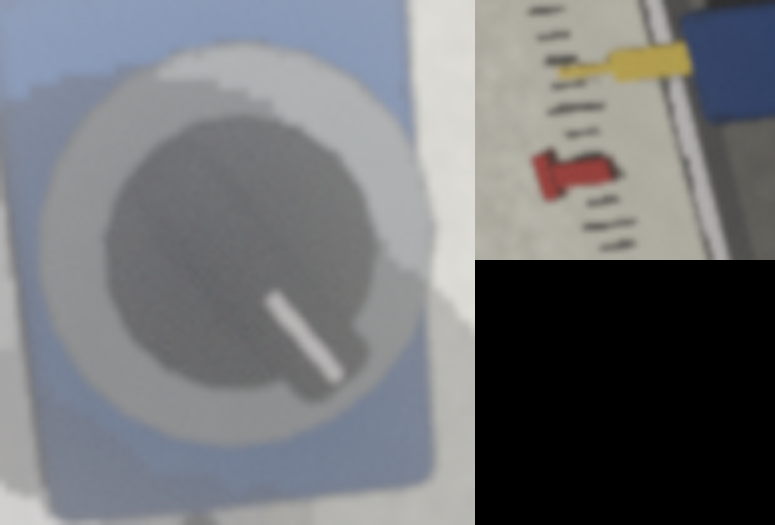

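Run:
```python
from h import *
np.set_printoptions(precision=4,suppress=True)
k=lambda X,Y,z:at('w1',235+X/5,75+Y/5,z)
p=lambda X,Y,z:at('w1',75+(X-475)/4,85+Y/4,z)
print('disc',k(237,243,.08),'hub',k(240,250,.09),'bar end',k(337,390,.114),k(270,295,.114),k(340,382,.114))
d=k(340,382,.114)-k(270,295,.114); print('bar ang',np.arctan2(d[1],d[0]))
e=k(337,390,.114)[:2]; u=d[:2]/np.linalg.norm(d[:2]); print('axis from end',e-.023*u)
# rail edges in 1.55 picture
q=lambda x,y,z:at('w1',x/1.55,y/1.55,z)
a,b=p(650,5,.07),p(715,255,.07); print('edge ang',np.arctan2(*(b-a)[1::-1]))
f1,f2=q(250,0,.105),q(300,300,.085); print('railtop',f1,f2,np.arctan2(*(f2-f1)[1::-1]))
g1,g2=q(362,112,.07),q(383,277,.07); print('gearbox edge ang',np.arctan2(*(g2-g1)[1::-1]))
t,m=p(562,72,.09),p(585,172,.09); yd=np.array([np.cos(1.69),np.sin(1.69)]);
print(t,m,(m-t)[:2]@yd)
t=tri(('w1',75+(562-475)/4,85+72/4),('scene0',225+556/4.7,195+255/4.7));m=tri(('w1',75+(585-475)/4,85+172/4),('scene0',225+593/4.7,195+280/4.7));print(t,m,(m-t)[:2]@yd)
for ang in (1.67,1.69,1.71): print(np.round((m-t)[:2]@[np.cos(ang),np.sin(ang)],4))
```

```text
disc [0.5397 0.2853 0.08  ] hub [0.54   0.2854 0.09  ] bar end [0.526  0.3049 0.114 ] [0.5372 0.2897 0.114 ] [0.5255 0.3036 0.114 ]
bar ang 2.2691311348139913
axis from end [0.5407 0.2873]
edge ang 1.719074751490216
railtop [0.632  0.1941 0.105 ] [0.6206 0.3485 0.085 ] 1.6444173179313835
gearbox edge ang 1.6863368895221311
[0.6962 0.2672 0.09  ] [0.6942 0.2879 0.09  ] 0.020783420508486077
[0.6917 0.2666 0.0998] [0.6942 0.2875 0.0902] 0.02043050100909964
0.0205
0.0204
0.0203
```

```bash
python3 -m jog '[[[0.18,0.1,0.1,0,0,-0.09,-0.5],[0.36,0.2,0.2,0,0,-0.18,-0.4],[0.36,0.2,0.4,0,0,-0.27,-0.4],[0.36,0.2,0.6,0,0,-0.36,-0.4],[0.36,0.2,0.6,0,0,-0.444,-0.4],[0.36,0.2,0.6,0,0,-0.444,-0.4],[0.36,0.2,0.6,0,0,-0.444,-0.4]]]'
python3 - <<'E'
from h import *
s=get_state();print(s['tool_pos'],R.from_rotvec(s['tcp_rot']).as_matrix().round(3),s['opening'],s['q'])
E
```

```text
time_s: 2.0
tool_pos: [0.5405, 0.2862, 0.1744]
tcp_rot: [-2.843, 1.335, -0.001]
force: [0.1, 0.2, -0.1]
opening: 0.702
finger_force: 0.0
[0.54052108 0.2861982  0.1743603 ] [[ 0.639 -0.769  0.001]
 [-0.769 -0.639  0.001]
 [ 0.    -0.002 -1.   ]] 0.7015973175168284 [ 8.14261757e-01  7.28557847e-02 -1.00385385e-02  3.89739174e-04
 -1.48632997e+00 -1.21412885e-01]
```

```bash
python3 -m jog '[[[0,0,0.3,0,0,0,-0.4],[0,0,0.6,0,0,0,-0.4],[0,0,0.6,0,0,0,0.2],[0,0,0.6,0,0,0,0.8],[0,0,0.6,0,0,0,1],[0,0,0.6,0,0,0,1],[0,0,0.6,0,0,0,1],[0,0,0.6,0,0,0,1]]]' 40
```

```text
time_s: 2.8
tool_pos: [0.5398, 0.2862, 0.1046]
tcp_rot: [2.846, -1.329, 0.001]
force: [-7.4, -5.2, 5.5]
opening: 0.157
finger_force: 40.4
```

```bash
python3 -m jog '[[[0,0,0,0,0,0.09,1],[0,0,0,0,0,0.18,1],[0,0,0,0,0,0.27,1],[0,0,0,0,0,0.36,1],[0,0,0,0,0,0.45,1],[0,0,0,0,0,0.54,1],[0,0,0,0,0,0.63,1],[0,0,0,0,0,0.7,1]]]'
python3 -m jog '[[[0,0,0,0,0,0.09,1],[0,0,0,0,0,0.18,1],[0,0,0,0,0,0.27,1],[0,0,0,0,0,0.36,1],[0,0,0,0,0,0.45,1],[0,0,0,0,0,0.54,1],[0,0,0,0,0,0.6,1],[0,0,0,0,0,0.6,1]]]'
python3 - <<'E'
from h import *
snap('scene','s2');snap('wrist','w2')
im=cv2.imread('pics/s2.png')[235:265,320:380]; a=cv2.resize(im,None,fx=13,fy=13,interpolation=cv2.INTER_CUBIC)
b=cv2.resize(cv2.imread('pics/scene0.png')[235:265,320:380],None,fx=6,fy=6,interpolation=cv2.INTER_CUBIC)
w=cv2.resize(cv2.imread('pics/w2.png'),(256,192))
o=np.zeros((582,780,3),'uint8');o[:390]=a;o[390:570,:360]=b;o[390:,400:656]=w;cv2.imwrite('pics/v2.png',o)
s=get_state();print(s['tool_pos'],R.from_rotvec(s['tcp_rot']).as_matrix().round(3)[:,0],s['q'][5])
E
```

```text
time_s: 3.6
tool_pos: [0.5395, 0.286, 0.1046]
tcp_rot: [1.725, -2.625, 0.001]
force: [-9.1, -4.3, 7.4]
opening: 0.152
finger_force: 40.5
time_s: 4.4
tool_pos: [0.5393, 0.2861, 0.1046]
tcp_rot: [0.349, -3.121, 0.001]
force: [-10.6, -4.5, 7.6]
opening: 0.153
finger_force: 40.4
[0.53930305 0.28613752 0.10456357] [-0.975 -0.224  0.001] -2.1610225116361166
```

View pics/v2.png

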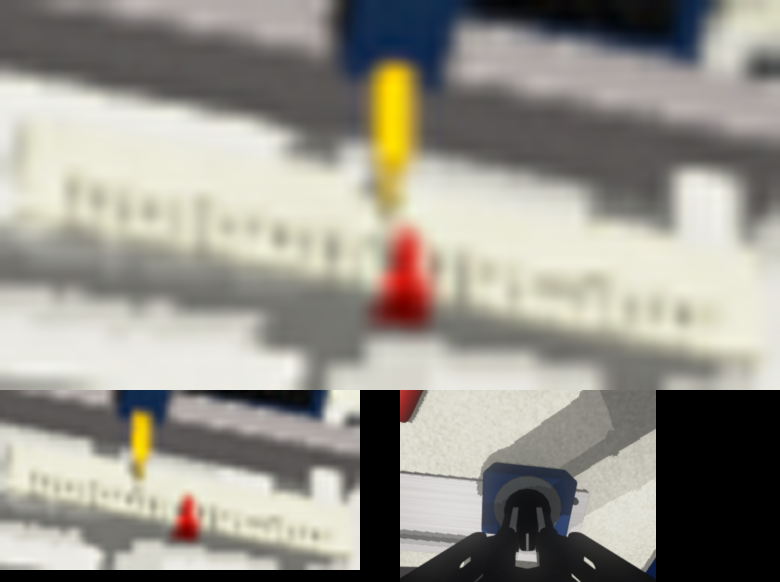

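The view shows the pointer tip at (349.8,251) and the mark at (351.4,253). About 4 mm remains, which agrees with 20.4 − 16.3. I'll turn 0.51 rad more, release, and go up sideways for a check.

```bash
python3 -m jog '[[[0,0,0,0,0,0.09,1],[0,0,0,0,0,0.18,1],[0,0,0,0,0,0.27,1],[0,0,0,0,0,0.33,1],[0,0,0,0,0,0.33,1],[0,0,0,0,0,0.33,1]]]'
python3 - <<'E'
from h import *
s=get_state();print(s['tool_pos'],R.from_rotvec(s['tcp_rot']).as_matrix().round(3)[:,0],s['q'][5])
E
python3 -m jog '[[[0,0,0,0,0,0,0],[0,0,0,0,0,0,-0.4],[0,0,0,0,0,0,-0.4],[0,0,-0.4,0,0,0,-0.4],[0,0,-0.8,0,0,0,-0.4],[0,0,-1,0,0,0,-0.4],[0,0,-1,0,0,0,-0.4]]]'
python3 - <<'E'
from h import *
snap('scene','s3');snap('side','d3')
a=cv2.resize(cv2.imread('pics/s3.png')[235:265,320:380],None,fx=13,fy=13,interpolation=cv2.INTER_CUBIC)
b=cv2.resize(cv2.imread('pics/d3.png')[125:155,235:285],None,fx=7,fy=7,interpolation=cv2.INTER_CUBIC)
o=np.zeros((600,780,3),'uint8');o[:390]=a;o[390:600,:350]=b;cv2.imwrite('pics/v3.png',o)
s=get_state();print(s['tool_pos'],R.from_rotvec(s['tcp_rot']).as_matrix().round(3)[:,0],s['q'])
E
```

```text
time_s: 5.1
tool_pos: [0.5393, 0.2863, 0.1046]
tcp_rot: [-0.458, -3.107, 0.001]
force: [-10.2, -3.8, 7.0]
opening: 0.154
finger_force: 40.4
[0.53925324 0.28629837 0.10457678] [-0.957  0.289  0.001] -2.6793623159487123
time_s: 5.8
tool_pos: [0.5417, 0.2876, 0.2273]
tcp_rot: [0.457, 3.101, 0.01]
force: [0.2, -0.7, -0.3]
opening: 0.699
finger_force: 0.0
[0.54009208 0.28711996 0.2216907 ] [-0.958  0.288 -0.   ] [ 8.15405455e-01  6.87741215e-02  7.19042672e-02 -4.59010517e-04
 -1.57266928e+00 -2.67848136e+00]
```

View pics/v3.png

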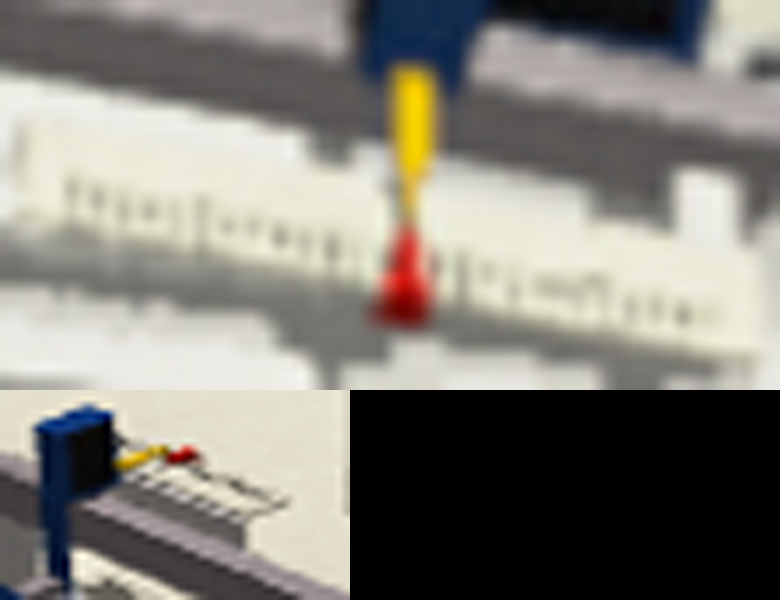

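The pointer now points at the mark, both at pixel (351.3,252), and the knob is released. Next I'm travelling to the carrier's nose.

```bash
python3 -m jog '[[[-0.1,-0.4,-0.1,0,0,-0.06,-0.4],[-0.17,-0.8,-0.1,0,0,-0.12,-1],[-0.17,-1,-0.1,0,0,-0.12,-1]]]' >/dev/null; python3 -m jog '[[[0,-0.4,0,0,0,0,-1],[0,-0.8,0,0,0,0,-1],[0,-1,0,0,0,0,-1]]]'>/dev/null; python3 -m jog '[[[0,-0.4,0,0,0,0,-1],[0,-0.8,0,0,0,0,-1],[0,-1,0,0,0,0,-1]]]' >/dev/null; python3 -m jog '[[[0,-0.4,0,0,0,0,-1],[0.05,-0.8,0,0,0,0,-1],[0.05,-1,0,0,0,0,-1],[0.05,-1,0,0,0,0,-1],[0.05,-1,0,0,0,0,-1]]]'
python3 - <<'E'
from h import *
np.set_printoptions(precision=4,suppress=True)
snap('wrist','w4');crop('w4','w4c',0,0,512,384,1.55)
s=get_state();print(s['tool_pos'],R.from_rotvec(s['tcp_rot']).as_matrix().round(3)[:,0],s['q'])
E
```

```text
time_s: 7.3
tool_pos: [0.4812, -0.1917, 0.2318]
tcp_rot: [-0.165, -3.135, -0.0]
force: [-0.3, 0.7, -0.3]
opening: 1.005
finger_force: 0.0
[ 0.4815 -0.1911  0.2321] [-0.995  0.104  0.002] [ 0.0109 -0.1788 -0.147  -0.0004 -1.6046 -1.6857]
```

View pics/w4c.png

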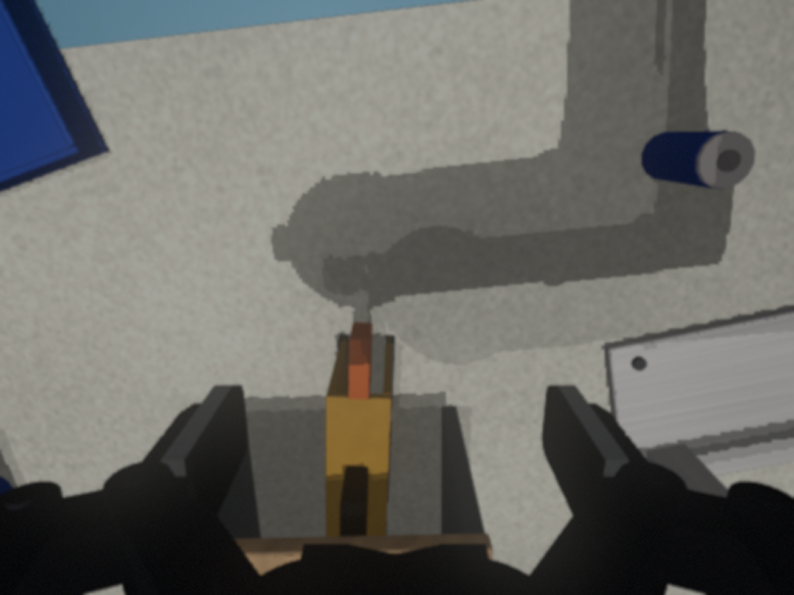

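The wrist view shows the nose tab from its tip at (360,338) to its root at (358,398), the handle at (355,468), and the deck edge at about v=540.

Run:
```python
from h import *
np.set_printoptions(precision=4,suppress=True)
q=lambda x,y,z:at('w4',x/1.55,y/1.55,z)
a,b,c=q(360,338,.098),q(358.5,397,.098),q(355,466,.132)
print(a,b,c, np.arctan2(*(c-a)[1::-1]),'edges',q(327,398,.098),q(391,398,.098),q(327,532,.098),q(387,532,.098))
print('deck',q(245,540,.158),q(490,538,.158),'tray corner',q(107,152,.035),'walls',q(258,536,.13),q(487,536,.13))
print('cell',q(728,160,.072))
```

```text
[ 0.5111 -0.213   0.098 ] [ 0.5473 -0.2184  0.098 ] [ 0.5691 -0.2208  0.132 ] -0.13249380143277853 edges [ 0.5461 -0.2366  0.098 ] [ 0.5499 -0.1999  0.098 ] [ 0.6398 -0.2501  0.098 ] [ 0.6438 -0.2125  0.098 ]
deck [ 0.587  -0.2755  0.158 ] [ 0.5984 -0.156   0.158 ] tray corner [ 0.3976 -0.3599  0.035 ] walls [ 0.61   -0.2805  0.13  ] [ 0.6234 -0.1539  0.13  ]
cell [ 0.4383 -0.0022  0.072 ]
```

```bash
python3 -m jog '[[[-0.2,-0.16,0.2,0,0,0.024,-0.4],[-0.37,-0.16,0.5,0,0,0.024,-0.4],[-0.37,-0.16,0.5,0,0,0.024,-0.4],[-0.37,-0.16,0.5,0,0,0.024,-0.4]]]'
python3 -m jog '[[[0,0,0.35,0,0,0,-0.4],[0,0,0.7,0,0,0,-0.4],[0,0,0.77,0,0,0,-0.4],[0,0,0.77,0,0,0,0.5],[0,0,0.77,0,0,0,1],[0,0,0.77,0,0,0,1],[0,0,0.77,0,0,0,1],[0,0,0.77,0,0,0,1]]]' 40
```

```text
time_s: 7.75
tool_pos: [0.5237, -0.2143, 0.1723]
tcp_rot: [-0.219, -3.131, 0.001]
force: [0.5, 0.5, 0.9]
opening: 0.697
finger_force: 0.0
time_s: 8.55
tool_pos: [0.5252, -0.2158, 0.0839]
tcp_rot: [0.221, 3.13, -0.002]
force: [-1.2, -0.6, 6.7]
opening: 0.134
finger_force: 42.6
```

```bash
python3 -m jog '[[[0.12,0,0,0,0,0,1],[0.28,0,0,0,0,0,1],[0.44,0,0,0,0,0,1],[0.6,0,0,0,0,0,1],[0.76,0,0,0,0,0,1],[0.9,0,0,0,0,0,1],[1,0,0,0,0,0,1],[1,0,0,0,0,0,1]]]'
python3 -m jog '[[[0,0,0,0,0,0,0.5],[0,0,0,0,0,0,-0.4],[0,0,0,0,0,0,-0.4],[0,0,-0.4,0,0,0,-0.4],[0,0,-0.8,0,0,0,-0.4],[0,0,-1,0,0,0,-0.4],[0,0,-1,0,0,0,-0.4],[0,0,-1,0,0,0,-0.4]]]'
python3 - <<'E'
from h import *
np.set_printoptions(precision=4,suppress=True)
snap('wrist','w5');snap('side','d5');snap('scene','s5')
o=np.zeros((584,768,3),'uint8');o[:384,:512]=cv2.imread('pics/w5.png')
o[384:584,:400]=cv2.resize(cv2.imread('pics/d5.png')[190:290,240:440],(400,200),interpolation=cv2.INTER_CUBIC)
cv2.imwrite('pics/v5.png',o)
s=get_state();print(s['tool_pos'],R.from_rotvec(s['tcp_rot']).as_matrix().round(3)[:,0],s['q'])
E
```

```text
time_s: 9.35
tool_pos: [0.4059, -0.1983, 0.0839]
tcp_rot: [0.221, 3.128, -0.001]
force: [-2.5, 1.5, 10.0]
opening: 0.135
finger_force: 43.0
time_s: 10.15
tool_pos: [0.4052, -0.198, 0.2006]
tcp_rot: [-0.222, -3.133, -0.001]
force: [0.2, 0.6, -0.9]
opening: 0.699
finger_force: 0.0
[ 0.4046 -0.1981  0.1993] [-0.99   0.141  0.003] [-0.0042 -0.3711 -0.361  -0.0004 -1.5837 -1.708 ]
```

View pics/v5.png

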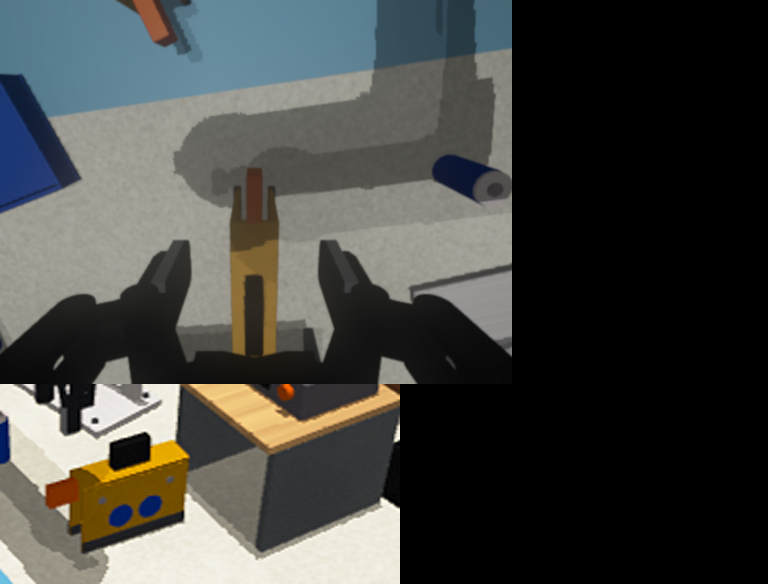

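The composite shows the carrier standing upright, clear of the shelf, with its nose tip at (254,170) and its handle at about (254,277–352). All 10 views are used, so from here I work with numbers. I'll fit the rail bar's pose by edge matching in three views.

```bash
cat > fit.py <<'E'
from h import *
from scipy.optimize import minimize
np.set_printoptions(precision=4,suppress=True)
def setup(fns):
    out=[]
    for f in fns:
        g=cv2.cvtColor(cv2.imread(f'pics/{f}.png'),cv2.COLOR_BGR2GRAY)
        e=cv2.Canny(g,30,90); out.append((np.load(f'pics/{f}.npz'),cv2.distanceTransform(255-e,cv2.DIST_L2,5)))
    return out
def pose(x,y,yaw,z=.1015,p=.09):
    # y axis horizontally at yaw+pi/2, falling p
    return R.from_euler('z',yaw)*R.from_euler('x',-p),np.array([x,y,z])
a,b,L=.008,.024,.19
segs=[((s*a,-L,0),(s*a,L,0)) for s in(1,-1)]+[((s*a,-L,-b),(s*a,L,-b)) for s in(1,-1)]
segs+=[((-a,e,0),(a,e,0)) for e in(-L,L)]+[((s*a,e,0),(s*a,e,-b)) for s in(1,-1) for e in(-L,L)]
vis={'scene':[0,1,2,4,5,6,7],'side':[0,1,3,4,5,6,8],'w':[0,1,4,5]}
def cost(v,S,names,each=False):
    Rm,t=pose(*v); cs=[]
    for (d,D),n in zip(S,names):
        key='scene' if n[0]=='s' and n!='side0' else 'side' if n[0] in 'sd' else 'w'
        P=np.vstack([np.linspace(*segs[i],150 if abs(segs[i][0][1]-segs[i][1][1])>.1 else 12) for i in vis[key]])
        W=Rm.apply(P)+t; T=d['T']; c=(W-T[:3,3])@T[:3,:3]; q=c@d['K'].T; uv=q[:,:2]/q[:,2:]
        ok=(uv[:,0]>1)&(uv[:,0]<510)&(uv[:,1]>1)&(uv[:,1]<382)&(c[:,2]>0)
        val=cv2.remap(D,uv[ok,0].astype('f4')[None],uv[ok,1].astype('f4')[None],cv2.INTER_LINEAR)
        cs.append(np.minimum(val,4).mean())
    return cs if each else np.mean(cs)
if __name__=='__main__':
    for names in (['scene0','side0','w1'],['scene0'],['side0'],['w1'],['s5','d5'],['scene0','side0','w1','s5','d5']):
        S=setup(names); best=None
        for x in np.arange(.63,.661,.005):
            for y in np.arange(.155,.19,.005):
                for w in (.08,.1,.12,.14):
                    c=cost((x,y,w),S,names)
                    if best is None or c<best[0]: best=(c,(x,y,w))
        r=minimize(cost,best[1],args=(S,names),method='Nelder-Mead',options=dict(initial_simplex=[best[1]]+[np.array(best[1])+d for d in np.diag([.004,.004,.02])]))
        print(names,r.x,r.fun,cost(r.x,S,names,True))
E
python3 fit.py
python3 - <<'E'
from h import *
np.set_printoptions(precision=4,suppress=True)
print(at('w5',254,170,.098),at('w5',254,220,.098),at('w5',254,277,.132),at('w5',231,225,.098),at('w5',278,225,.098),at('w5',234,340,.098),at('w5',276,340,.098))
E
```

```text
['scene0', 'side0', 'w1'] [0.6493 0.1686 0.1157] 0.871486485004425 [np.float32(0.6647643), np.float32(0.54398704), np.float32(1.4057083)]
['scene0'] [0.6497 0.1669 0.1188] 0.645010769367218 [np.float32(0.64501077)]
['side0'] [0.6509 0.1549 0.1244] 0.43574628233909607 [np.float32(0.43574628)]
['w1'] [0.6495 0.1686 0.1167] 1.4036587476730347 [np.float32(1.4036587)]
['s5', 'd5'] [0.6494 0.1668 0.1185] 1.041506052017212 [np.float32(0.48400438), np.float32(1.5990078)]
['scene0', 'side0', 'w1', 's5', 'd5'] [0.6494 0.1683 0.1162] 0.9461347460746765 [np.float32(0.66040796), np.float32(0.54084444), np.float32(1.426641), np.float32(0.49346966), np.float32(1.6093106)]
[ 0.3874 -0.1948  0.098 ] [ 0.4261 -0.2003  0.098 ] [ 0.4538 -0.2042  0.132 ] [ 0.4277 -0.2183  0.098 ] [ 0.4328 -0.1828  0.098 ] [ 0.534  -0.2331  0.098 ] [ 0.5391 -0.1973  0.098 ]
```

Rail fit: centre (0.649, 0.168), yaw 0.117, which agrees with the knob-based distance. The last joint's range means I have to grip the handle with the tool flipped half a turn, so I'm turning and moving over the handle.

```bash
python3 -m jog '[[[-0.2,0,0,0,0,-0.09,-0.4],[-0.5,0,0,0,0,-0.18,-0.4],[-0.75,0,0,0,0,-0.27,-0.4],[-0.75,0,0,0,0,-0.36,-0.4],[-0.75,0,0,0,0,-0.45,-0.4],[-0.75,0,0,0,0,-0.54,-0.4],[-0.75,0,0,0,0,-0.63,-0.4],[-0.75,0,0,0,0,-0.7,-0.4]]]' >/dev/null
python3 -m jog '[[[0,0,0,0,0,-0.09,-0.4],[0,0,0,0,0,-0.18,-0.4],[0,0,0,0,0,-0.27,-0.4],[0,0,0,0,0,-0.36,-0.4],[0,0,0,0,0,-0.45,-0.4],[0,0,0,0,0,-0.54,-0.4],[0,0,0,0,0,-0.63,-0.4],[0,0,0,0,0,-0.7,-0.4]]]' >/dev/null
python3 -m jog '[[[0,0,0,0,0,-0.09,-0.4],[0,0,0,0,0,-0.18,-0.4],[0,0,0,0,0,-0.27,-0.4],[0,0,0,0,0,-0.36,-0.4],[0,0,0,0,0,-0.45,-0.4],[0,0,0,0,0,-0.54,-0.4],[0,0,0,0,0,-0.6,-0.4],[0,0,0,0,0,-0.6,-0.4]]]'
python3 - <<'E'
from h import *
np.set_printoptions(precision=4,suppress=True)
s=get_state();M=R.from_rotvec(s['tcp_rot']).as_matrix();print(s['tool_pos'],M,s['q'],'move',M.T@(np.array([.494,-.2105,.114])-s['tool_pos'])/.12,'cw', np.arctan2(M[1,0],M[0,0])+.139)
E
```

```text
time_s: 12.7
tool_pos: [0.4938, -0.2108, 0.1996]
tcp_rot: [-3.134, 0.221, 0.004]
force: [-0.2, 0.3, -0.5]
opening: 0.7
finger_force: 0.0
[ 0.4938 -0.2108  0.1996] [[ 0.9901 -0.1402 -0.0023]
 [-0.1402 -0.9901  0.0002]
 [-0.0023  0.0001 -1.    ]] [-0.0289 -0.1271 -0.16   -0.0002 -1.5401  1.4591] move [ 0.003  -0.0028  0.7132] cw -0.0016325060537388525
```

```bash
python3 -m jog '[[[0,0,0.3,0,0,0,-0.4],[0,0,0.6,0,0,0,-0.4],[0,0,0.72,0,0,0,-0.4],[0,0,0.72,0,0,0,0.5],[0,0,0.72,0,0,0,1],[0,0,0.72,0,0,0,1],[0,0,0.72,0,0,0,1],[0,0,0.72,0,0,0,1]]]' 70
python3 -m jog '[[[0,0,-0.1,0,0,0,1],[0,0,-0.25,0,0,0,1],[0,0,-0.25,0,0,0,1]]]'
```

```text
time_s: 13.5
tool_pos: [0.4953, -0.2113, 0.1169]
tcp_rot: [3.133, -0.222, 0.006]
force: [0.6, -0.3, 6.2]
opening: 0.152
finger_force: 70.9
time_s: 13.8
tool_pos: [0.4949, -0.211, 0.1465]
tcp_rot: [3.134, -0.222, 0.004]
force: [0.6, -0.6, -4.8]
opening: 0.153
finger_force: 69.1
```

```bash
python3 -m jog '[[[0,0,-0.3,0,0,0,1],[0,-0.05,-0.6,0,0,0.06,1],[0,-0.2,-0.85,0,0,0.14,1],[0,-0.4,-0.95,0,0,0.23,1],[0,-0.6,-0.95,0,0,0.32,1],[0,-0.8,-0.95,0,0,0.41,1],[0,-1,-0.95,0,0,0.5,1],[0,-1,-0.95,0,0,0.58,1]]]'
cat > tgt.py <<'E'
from h import *
import sys
from fit import pose
np.set_printoptions(precision=4,suppress=True)
y,dz=float(sys.argv[1]),float(sys.argv[2])   # rail y, lift above hung height
Rr,t=pose(.6494,.1683,.1165)
p=Rr.apply([0,y,-.060+.1169+dz])+t
Ry=Rr.as_matrix(); G=np.column_stack([-Ry[:,1],-Ry[:,0],-Ry[:,2]])
s=get_state();M=R.from_rotvec(s['tcp_rot']).as_matrix()
print(s['tool_pos'],'target',p,'shift',M.T@(p-s['tool_pos'])/.12,'turn',R.from_matrix(M.T@G).as_rotvec()/(np.pi/2),s['q'],s['force'])
E
python3 tgt.py -0.10 0.04
```

```text
time_s: 14.6
tool_pos: [0.511, -0.0892, 0.2565]
tcp_rot: [-2.714, 1.581, 0.005]
force: [-0.9, -0.1, -5.1]
opening: 0.151
finger_force: 69.7
[ 0.511  -0.0892  0.2565] target [0.66  0.078 0.207] shift [-0.5995 -1.7677  0.4115] turn [-0.0101  0.0582  0.254 ] [ 0.2139 -0.1725 -0.0965 -0.0025 -1.6491  0.3015] [-0.9232 -0.0567 -5.0729]
```

```bash
python3 -m jog '[[[-0.1,-0.3,0,0,0.02,0.09,1],[-0.3,-0.6,0,-0.01,0.04,0.17,1],[-0.45,-0.9,0,-0.01,0.058,0.254,1],[-0.5,-1,0,-0.01,0.058,0.254,1],[-0.5,-1,0,-0.01,0.058,0.254,1],[-0.5,-1,0,-0.01,0.058,0.254,1],[-0.5,-1,0,-0.01,0.058,0.254,1]]]' ; python3 tgt.py -0.10 0.07
```

```text
time_s: 15.3
tool_pos: [0.5852, 0.0187, 0.2582]
tcp_rot: [2.303, -2.045, 0.108]
force: [-0.6, -0.5, -6.4]
opening: 0.15
finger_force: 70.4
[0.5852 0.0187 0.2582] target [0.6597 0.0807 0.2369] shift [-0.4539 -0.6767  0.1383] turn [-0.0014 -0.001   0.0013] [ 0.4263 -0.0033  0.0304  0.0881 -1.6302 -0.3036] [-0.5569 -0.4556 -6.4187]
```

```bash
python3 -m jog '[[[-0.2,-0.35,0,0,0,0,1],[-0.45,-0.68,0,0,0,0,1],[-0.45,-0.68,0.05,0,0,0,1],[-0.45,-0.68,0.13,0,0,0,1],[-0.45,-0.68,0.13,0,0,0,1],[-0.45,-0.68,0.13,0,0,0,1]]]' ; python3 tgt.py -0.10 0.0
python3 - <<'E'
from h import *
from fit import pose
np.set_printoptions(precision=4,suppress=True)
snap('scene','s6');snap('side','d6')
Rr,t=pose(.6494,.1683,.1165)
for n,fx in (('s6',None),('d6',None)):
    im=cv2.imread(f'pics/{n}.png'); hsv=cv2.cvtColor(im,cv2.COLOR_BGR2HSV)
    for nm,lo,hi in (('yellow',(17,120,60),(32,255,255)),('orange',(3,150,60),(14,255,255))):
        m=cv2.inRange(hsv,lo,hi); k,l,st,c=cv2.connectedComponentsWithStats(m)
        print(n,nm,[(list(st[i]),c[i].round(1).tolist()) for i in range(1,k) if st[i][4]>25])
    # predicted nose tip & carrier corners, carrier origin at rail (0,-.10,.010)
    f=lambda x,y,z: proj(n,Rr.apply([y,-.10-x,.010+z])+t).round(1).tolist()
    print('nose tip',f(-.106,0,.08),'tab centre',f(-.087,0,.084),'corners ',[(a,b,c,f(a,b,c)) for a in(-.07,.07) for b in(-.019,.019) for c in(0.01,.098)])
E
```

```text
time_s: 15.9
tool_pos: [0.66, 0.0799, 0.2396]
tcp_rot: [2.304, -2.047, 0.11]
force: [0.5, 0.6, -6.2]
opening: 0.151
finger_force: 70.9
[0.66   0.0799 0.2396] target [0.6604 0.0745 0.1672] shift [-0.0102  0.0047  0.6049] turn [-0.0027 -0.0011  0.0008] [ 0.4655  0.2107  0.2267  0.0878 -1.6139 -0.345 ] [ 0.5024  0.6475 -6.2303]
s6 yellow [([np.int32(372), np.int32(0), np.int32(19), np.int32(15), np.int32(97)], [379.9, 4.0]), ([np.int32(418), np.int32(0), np.int32(94), np.int32(54), np.int32(2696)], [461.2, 28.1]), ([np.int32(38), np.int32(16), np.int32(129), np.int32(133), np.int32(11022)], [101.8, 73.2]), ([np.int32(221), np.int32(23), np.int32(47), np.int32(12), np.int32(221)], [242.8, 29.8]), ([np.int32(225), np.int32(43), np.int32(42), np.int32(52), np.int32(1301)], [250.0, 69.9]), ([np.int32(345), np.int32(83), np.int32(42), np.int32(36), np.int32(600)], [365.5, 104.8]), ([np.int32(390), np.int32(84), np.int32(122), np.int32(41), np.int32(1967)], [465.3, 106.5]), ([np.int32(214), np.int32(120), np.int32(14), np.int32(36), np.int32(204)], [221.6, 133.1]), ([np.int32(492), np.int32(1
[... 1893 characters left out ...]
nt32(21), np.int32(17), np.int32(130)], [364.2, 151.7]), ([np.int32(431), np.int32(182), np.int32(34), np.int32(28), np.int32(182)], [448.2, 198.4]), ([np.int32(379), np.int32(190), np.int32(8), np.int32(9), np.int32(58)], [382.4, 193.6]), ([np.int32(222), np.int32(270), np.int32(16), np.int32(16), np.int32(142)], [231.2, 276.9])]
nose tip [265.7, 120.1] tab centre [269.7, 120.2] corners  [(-0.07, -0.019, 0.01, [270.1, 146.8]), (-0.07, -0.019, 0.098, [268.2, 118.7]), (-0.07, 0.019, 0.01, [279.7, 143.0]), (-0.07, 0.019, 0.098, [278.1, 115.2]), (0.07, -0.019, 0.01, [302.9, 160.2]), (0.07, -0.019, 0.098, [301.9, 130.4]), (0.07, 0.019, 0.01, [312.7, 155.9]), (0.07, 0.019, 0.098, [312.1, 126.4])]
```

The carrier's position matches the prediction in both views: the tab centre is at (307.7,200.3) in scene against a predicted (308.2,200.5). Lowering now.

```bash
python3 -m jog '[[[-0.01,0,0.1,0,0,0,1],[-0.01,0,0.2,0,0,0,1],[-0.01,0,0.3,0,0,0,1],[-0.01,0,0.4,0,0,0,1],[-0.01,0,0.48,0,0,0,1],[-0.01,0,0.54,0,0,0,1],[-0.01,0,0.54,0,0,0,1]]]' ; python3 tgt.py -0.10 0.0
```

```text
time_s: 16.7
tool_pos: [0.6607, 0.0763, 0.1718]
tcp_rot: [2.303, -2.044, 0.106]
force: [-0.7, -0.2, -6.8]
opening: 0.153
finger_force: 70.8
[0.6607 0.0763 0.1718] target [0.6604 0.0745 0.1672] shift [0.0113 0.0042 0.0398] turn [-0.0002 -0.0014  0.0016] [ 0.4596  0.2169  0.111   0.0872 -1.496  -0.3483] [-0.6796 -0.2411 -6.762 ]
```

```bash
python3 -m jog '[[[0,0,0.015,0,0,0,1],[0,0,0.03,0,0,0,1],[0,0,0.04,0,0,0,1],[0,0,0.04,0,0,0,1]]]'; python3 tgt.py -0.10 0.0
```

```text
time_s: 17.1
tool_pos: [0.6613, 0.0761, 0.1688]
tcp_rot: [2.304, -2.045, 0.108]
force: [-0.5, -0.2, -6.1]
opening: 0.148
finger_force: 70.9
[0.6613 0.0761 0.1688] target [0.6604 0.0745 0.1672] shift [0.0112 0.009  0.0149] turn [-0.0018 -0.0011  0.0016] [ 0.459   0.2167  0.1052  0.0877 -1.4878 -0.3484] [-0.4691 -0.185  -6.1028]
```

```bash
python3 -m jog '[[[0,0,0.015,0,0,0,1],[0,0,0.03,0,0,0,1],[0,0,0.03,0,0,0,1]]]'; python3 tgt.py -0.10 0.0
```

```text
time_s: 17.4
tool_pos: [0.6617, 0.0754, 0.1674]
tcp_rot: [2.305, -2.046, 0.112]
force: [-2.7, -0.3, 3.3]
opening: 0.15
finger_force: 72.3
[0.6617 0.0754 0.1674] target [0.6604 0.0745 0.1672] shift [0.006  0.0122 0.0027] turn [-0.0033 -0.0017  0.0015] [ 0.4585  0.2159  0.101   0.0895 -1.4826 -0.3486] [-2.6552 -0.3075  3.2902]
```

```bash
python3 -m jog '[[[0,0,0,0,0,0,-0.5],[0,0,0,0,0,0,-1],[0,0,0,0,0,0,-1],[0,0,0,0,0,0,-1],[0,0,0,0,0,0,-1]]]';  python3 -m jog '[[[0,0,-0.3,0,0,0,-1],[0,0,-0.6,0,0,0,-1],[0,0,-0.9,0,0,0,-1],[0,0,-0.9,0,0,0,-1],[0,0,-0.9,0,0,0,-1],[0,0,-0.9,0,0,0,-1],[0,0,-0.9,0,0,0,-1],[0,0,-0.9,0,0,0,-1]]]'
cat > chk.py <<'E'
from h import *
from fit import pose
import sys
np.set_printoptions(precision=4,suppress=True)
tag=sys.argv[1]; snap('scene','s'+tag);snap('side','d'+tag)
Rr,t=pose(.6494,.1683,.1165)
for n in ('s'+tag,'d'+tag):
    hsv=cv2.cvtColor(cv2.imread(f'pics/{n}.png'),cv2.COLOR_BGR2HSV)
    for nm,lo,hi in (('yellow',(17,120,60),(32,255,255)),('orange',(3,150,60),(14,255,255)),('red',(0,150,60),(3,255,255))):
        m=cv2.inRange(hsv,lo,hi); m[:,:225]=0; m[:90]=0; m[:,395:]=0; k,l,st,c=cv2.connectedComponentsWithStats(m)
        print(n,nm,[(st[i].tolist(),c[i].round(1).tolist()) for i in range(1,k) if st[i][4]>8])
    for y in (-.1,-.053,-.006): 
        f=lambda x,yy,z: proj(n,Rr.apply([yy,y-x,-.06+z])+t).round(1).tolist()
        print(y,'tab',f(-.087,0,.084),'tip',f(-.106,0,.08),'corners',[f(a,b,.098) for a in(-.07,.07) for b in(-.019,.019)],[f(a,.019,.01) for a in(-.07,.07)])
E
python3 chk.py 7
```

```text
time_s: 17.9
tool_pos: [0.6614, 0.0757, 0.1651]
tcp_rot: [2.304, -2.045, 0.109]
force: [-0.1, -0.1, -0.8]
opening: 0.979
finger_force: 0.0
time_s: 18.7
tool_pos: [0.6597, 0.0854, 0.2716]
tcp_rot: [2.303, -2.044, 0.107]
force: [0.2, 0.4, -0.4]
opening: 1.004
finger_force: 0.0
s7 yellow [([229, 90, 36, 5, 89], [251.0, 91.1]), ([344, 90, 42, 29, 543], [364.1, 106.5]), ([389, 90, 6, 20, 60], [392.5, 101.6]), ([225, 120, 3, 20, 37], [225.5, 128.7]), ([271, 209, 59, 41, 1435], [299.5, 228.6]), ([350, 240, 4, 11, 32], [351.3, 244.2])]
s7 orange [([329, 222, 15, 13, 147], [335.9, 227.8])]
s7 red [([299, 194, 19, 13, 119], [308.8, 200.4]), ([349, 253, 4, 7, 17], [350.7, 256.6])]
-0.1 tab [304.0, 221.4] tip [311.1, 223.9] corners [[299.0, 211.3], [297.3, 221.1], [246.2, 201.3], [242.8, 210.6]] [[292.7, 245.3], [241.3, 235.1]]
-0.053 tab [322.2, 224.9] tip [329.4, 227.4] corners [[317.1, 214.7], [315.9, 224.6], [263.7, 204.6], [260.9, 214.1]] [[310.3, 248.8], [258.4, 238.5]]
-0.006 tab [340.7, 228.4] tip [347.9, 231.0] corners [[335.4, 218.1], [334.8, 228.3], [281.5, 208.0], [279.2, 217.6]] [[3
[... 268 characters left out ...]
, 109, 7, 5, 12], [296.8, 111.2]), ([249, 130, 9, 10, 46], [251.8, 133.6]), ([356, 142, 21, 18, 141], [364.3, 151.8]), ([379, 190, 8, 9, 58], [382.4, 193.6]), ([225, 270, 13, 16, 136], [231.6, 276.9])]
d7 red [([225, 196, 9, 9, 71], [228.8, 199.6])]
-0.1 tab [271.2, 142.2] tip [267.2, 141.8] corners [[269.7, 141.2], [279.4, 137.4], [302.7, 154.3], [312.5, 150.1]] [[280.9, 163.9], [313.1, 178.1]]
-0.053 tab [261.3, 138.3] tip [257.6, 137.9] corners [[259.7, 137.2], [269.3, 133.6], [291.1, 149.7], [300.9, 145.6]] [[271.0, 159.6], [301.8, 173.1]]
-0.006 tab [251.9, 134.5] tip [248.4, 134.2] corners [[250.2, 133.4], [259.6, 129.9], [280.0, 145.3], [289.8, 141.4]] [[261.6, 155.4], [291.0, 168.4]]
```

```bash
python3 -m jog '[[[0,0,0,0,0,0,-1],[0,0,0,0,0,0,-1],[0,0,0,0,0,0,-1],[0,0,0,0,0,0,-1]]]' >/dev/null; python3 chk.py 8 | grep -E 's8|d8'
python3 - <<'E'
from h import *
from fit import pose
Rr,t=pose(.6494,.1683,.1165)
for n in('s6','s8','d8'):
    hsv=cv2.cvtColor(cv2.imread(f'pics/{n}.png'),cv2.COLOR_BGR2HSV); m=cv2.inRange(hsv,(105,110,20),(125,255,255)); 
    for yf in (.088,.1004):
        print(n,yf,[proj(n,Rr.apply([x,yf,z])+t).round(1).tolist() for x in(-.017,.017) for z in(0.002,.038)])
    x0,x1,y0,y1=(320,375,205,250) if n[0]=='s' else (232,265,120,155)
    im=cv2.imread(f'pics/{n}.png'); 
    for v in range(y0,y1,4): print(v,''.join('B' if m[v,u] else 'y' if im[v,u,2]>im[v,u,0]*1.8 and im[v,u,2]>70 else '.' for u in range(x0,x1)))
E
```

```text
s8 yellow [([230, 90, 34, 5, 86], [251.1, 91.2]), ([344, 90, 42, 29, 552], [364.1, 106.3]), ([390, 90, 5, 20, 60], [392.5, 101.0]), ([225, 120, 3, 20, 37], [225.5, 128.7]), ([277, 210, 59, 40, 1399], [305.0, 229.1]), ([350, 240, 4, 11, 32], [351.3, 244.2])]
s8 orange [([335, 223, 15, 13, 152], [342.1, 228.9])]
s8 red [([296, 194, 22, 18, 140], [307.1, 201.6]), ([349, 253, 4, 7, 17], [350.7, 256.6])]
d8 yellow [([251, 131, 40, 44, 858], [269.8, 148.9]), ([328, 177, 67, 45, 1102], [361.4, 199.4]), ([225, 281, 7, 37, 196], [227.3, 299.4])]
d8 orange [([264, 104, 28, 11, 70], [275.9, 108.9]), ([247, 129, 9, 10, 47], [249.6, 132.9]), ([356, 142, 21, 18, 130], [364.0, 151.7]), ([378, 190, 9, 9, 59], [382.4, 193.6]), ([225, 270, 13, 16, 135], [231.7, 276.9])]
d8 red [([225, 196, 9, 9, 71], [228.8, 199.6])]
s6 0.088 [[341.8, 230.5], [344.8, 220.4], [341.5, 239.7], [344.6, 229.6]]
s6 0.1004 [[346.6, 231.4], [349.7, 221.4], [346.4, 240.7], [349.6, 230.5]]
205 .......................................................
209 .......................................................
213 ................
[... 1239 characters left out ...]
..BBBBBBBB.........BBB.BBBB..
241 yyyyyyyyyyyy..................yyy.B....................
245 y.............................yyyy.....................
249 y..............................y.......................
d8 0.088 [[246.9, 142.0], [246.0, 131.4], [255.3, 138.8], [254.4, 128.3]]
d8 0.1004 [[244.6, 141.0], [243.6, 130.4], [252.9, 137.8], [252.0, 127.4]]
120 .................................
124 .................................
128 ............BBBBBBB..............
132 .........BBBB..yyyyyyyyyyyyyyyy..
136 .........BBBBB.yyyyyyyyyyyyyyyy..
140 .........BBBBBB.....yyyyyyyyyyyyy
144 .........BBBB.......yyyy.yyyyyyyy
148 ..........BBB.......yyyyyyyyyyyyy
152 BB..........B........yyyyy.BBBBBy
```

The carrier was still rolling and now its nose touches the stop. One more check that it is at rest, then I'll hand in.

```bash
python3 -m jog '[[[0,0,0,0,0,0,-1],[0,0,0,0,0,0,-1],[0,0,0,0,0,0,-1],[0,0,0,0,0,0,-1],[0,0,0,0,0,0,-1],[0,0,0,0,0,0,-1],[0,0,0,0,0,0,-1],[0,0,0,0,0,0,-1]]]' >/dev/null; python3 chk.py 9 | grep -E 's9'
python3 - <<'E'
from h import *
im=cv2.imread('pics/s9.png'); a=cv2.imread('pics/s8.png'); print(np.abs(im[195:265,240:390].astype(int)-a[195:265,240:390]).mean())
E
```

```text
s9 yellow [([236, 90, 29, 5, 81], [252.2, 91.2]), ([344, 90, 42, 29, 544], [364.1, 106.2]), ([390, 90, 5, 20, 58], [392.7, 100.3]), ([225, 120, 3, 20, 37], [225.5, 128.7]), ([277, 210, 59, 40, 1397], [305.0, 229.0]), ([350, 240, 4, 11, 31], [351.2, 244.1])]
s9 orange [([335, 223, 15, 13, 153], [342.1, 228.9])]
s9 red [([296, 194, 22, 17, 138], [307.1, 201.5]), ([349, 253, 4, 7, 18], [350.6, 256.8])]
0.8223174603174603
```

```bash
python3 -c "from station import hand_in; print(hand_in())"
```

```text
the job is handed in; nothing more can be done
None
```

The job is handed in after about 20 s of robot time: in the last camera checks the pointer was on the red mark and the carrier hung at rest on the rail with its nose against the stop; the hand-in returned no verdict.

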